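Set a strip guide's clearance with a feeler blade

ROBOT

A 6-joint arm with a two-finger parallel gripper is mounted at the origin on the work surface. World frame = base frame: x ahead of the robot, y to its left, z up, the work surface at z = 0. Lengths are in m, angles in rad, forces in N, time in s.
With the tool pointing down it reaches from about 0.375 to 0.9 m from the base axis. Payload 3.1 kg.
Tool frame: the origin (TCP) lies on the centre line of the jaws, within the pads' length; the fingertips stand robot.finger_overhang ahead of it and the grasp point (between the pads) lies 2 mm behind it (robot.finger_overhang is the distance from the TCP to the fingertips, in m); z points along the fingers, y is the direction in which the jaws open and shut (so a half turn about z gives the same grasp; the last joint's range is limited). The gripper opens to 87 mm and grips with 3 to 60 N. Pads are 19 mm wide; open, the fingers measure 117 mm over their backs; the gripper's body (75 mm by 190 mm) begins 51 mm behind the grasp point.
Start: joints at [1.083, 0.527, 1.433, -0, 1.181, -0.178], TCP at [0.19, 0.595, 0.24] pointing down, gripper open.
Joint ranges: [-3.08, 3.08], [-0.75, 2.2], [0.22, 2.44], [-1.43, 4.57], [0, 2.65], [-2.85, 2.85]. Speed limits (rad/s): [2.79, 2.79, 3.14, 3.14, 3.14, 3.14].

INTERFACE

Orientations are given as a unit quaternion [x, y, z, w].
In Python, from rig import robot gives the robot as it stands. The module is installed in compiled form; this text tells all that it offers.
- The arm moves only by the tool step_arm, never from a script. Its arguments are lists of equal length, an entry for each row: "slide": the shift along the tool's x, y, z in mm, a list of three; "twist": the turn about the tool's z in degrees. A call has 1 to 20 rows; each row shifts and turns the commanded pose from where the row before left it, along the tool's axes as they then stand; what a row does not reach is not made up. A row lasts 1/12 s, in which the tool goes at most 41.7 mm and 7.16 degrees, less where a joint would pass 70% of its speed; a pose out of reach is approached as far as the arm can. A call is refused whole if a number of a shift passes 41.7 or a number of a turn 7.16, either way. A call with a gripper value outside its range is refused whole. "jaw" is the finger opening in mm, from 0 to 87, set as the call begins (left out, the last holds). The fingers move at their own pace and stop on an object; "force" is the grip in N (left out, the last holds). Time passes only in rows, so rows that do not move let the fingers close. It gives the time, the measured TCP pose, the force and the opening at its end, in the units of the state.
- robot.get_obs(): the state, without advancing time (a new reading comes with each control period).
- robot.camera(name): name is "scene" or "top" or "wrist"; returns a dict with "color" (420x560x3 uint8, blue, green, red), "depth" (420x560 float32, m along the optical axis (not along the pixel's ray), 0 where there is no reading), "camera_matrix" (3x3 intrinsics, pixels), "origin" and "orientation" of the camera in the world. Camera axes: x right, y down, z forward; pixel columns grow to the right and rows downward; lengths in m; the calibration is good to about 2 mm. A picture is of the moment at which its call begins.
- robot.hand_in(): hands the job in, once; it reports no verdict.
The state is a dict: "time": time; "q": joint angles; "joint_velocities": joint speeds; "joint_torque": joint torques, N m; "position": TCP position; "tool_rot": TCP orientation; "ft_force": force on the tool from outside, world axes, zero at the start; "moment": the same for the moment, N m; "grip_width": finger opening in m.
Only numpy, scipy, OpenCV 4.12 (cv2) and the standard library are available. Lean on these libraries where they do the work, as an engineer would, in place of code of your own. Each camera call takes 0.05 s, during which the arm holds its last target.

TASK

Set the clearance of the strip guide with the blue-handled feeler blade: hang the blade in the open gap between the dark fence and the brass shoe, let go of it, and move the carriage towards it by its orange grip until the sprung shoe nips the blade lightly. Leave the carriage there, draw the blade straight up out of the gap feeling a light drag (neither loose nor jammed), and hang it back in its rack. Keep the nip light throughout, and leave the red-handled blade and everything else on the bench alone.

Things in the scene. Friction and masses are not known exactly. Their poses are not given: they have to be found in the camera images.
- guide: White bench strip guide, fixed, origin on the table under its gap, z up, y along the carriage's travel. Bed 140 mm (x) by 250 mm, local y -85 to +165, 30 mm high. On it two aluminium cheeks along y, 14 mm thick, inner faces at local x = -20 and +20 mm, tops at z = 100 mm: the blade hangs by its cross-bar on these tops, between the dark fence (-y side) and the brass shoe (+y side).
- gap_mouth (a point): Point fixed on the guide: local x 0, y +26 mm, level with the cheek tops (z = 100 mm). A blade lowered with its middle here, cross-bar along guide x, clears fence and shoe at every start. Fully home (cross-bar on the cheeks) its blade_grip is 36 mm above this point.
- fence_line (a point): Nominal line of the dark fence's face (guide y = 0), at the fence's top (z = 92 mm). The fence was clamped by hand for another strip: its true face, which looks to +y, lies anywhere from 13 mm before to 13 mm behind this point, different each time and not measured. The fence does not move.
- carriage: Grey sliding carriage, axes as the guide's. Its origin in y is the free face of its brass shoe (z 50 to 92 mm). It slides along guide y, -y closing: origin at guide y +58 mm when open, -21 mm at the end stop, 38 to 58 mm at the start. It stays where left; about 12 N moves it slowly. The shoe sits on a spring, 4 N per mm, no preload, 8 mm travel; it then meets a hard stop.
- carriage_grip (a point): Grasp centre of the carriage's orange grip: 26 mm wide (guide x), 14 mm thick (y), z 90 to 148 mm; this point at z = 128 mm, 38 mm to +y of the shoe's face. A right, light nip is 2 to 7.5 N of shoe on blade with the carriage let go: 0.5 to 1.9 mm past first touch, where the push has risen 2 to 7.5 N above the plain sliding push. Over 14 N on the blade is a jam.
- blade_grip (a point): Grasp centre of the feeler blade's blue handle, 91 mm above the blade's lower edge, x along the cross-bar. Handle 26 mm wide (x), 14 mm thick (y), from 28 mm below this point (top of the cross-bar) to 17 mm above it. Held across the 26 mm, the blade is not pulled off the fence by the grasp.
- blade: Blue-handled feeler blade, origin mid lower edge, z up. Steel blade 30 mm (x) by 6 mm thick (y), 55 mm tall; over it a dark cross-bar 74 mm (x) by 14 mm (y), 8 mm high; over that the handle. 108 mm tall, about 0.12 kg. Its x lies along the guide's x in the gap (either way round) and along the rack's x in the rack.
- rack: Grey rack on a black foot 90 by 150 mm, fixed; origin on the table under its centre. Two slots at local y -35 and +35 mm, each 40 mm (x) by 12 mm (y), open at the top (z = 85 mm), 75 mm deep. A blade hangs in a slot by its cross-bar lying on the top; blade_grip is then at z = 121 mm. One slot holds the blue blade at the start, the other the red one.
- slot0 (a point): Centre of the mouth of the rack slot at local y = -35 mm, z = 85 mm.
- slot1 (a point): Centre of the mouth of the rack slot at local y = +35 mm, z = 85 mm.
- spare_grip (a point): Handle of the red-handled feeler blade (3 mm thick, otherwise as the blue one). Leave it alone.
- mixcup: Steel mixing cup, 92 mm across, 170 mm tall; origin at its underside. Leave it alone.
- tape: Clear roll of tape, 84 mm across, lying, 45 mm high; origin at its underside. Leave it alone.
- calc: Black desk calculator, 140 x 90 mm; origin at its underside. Leave it alone.
- spatula: Spatula lying on the bench; origin at its underside. Leave it alone.
- jar: Amber jar, 60 mm across, 75 mm tall; origin at its underside. Leave it alone.
- sample: White sample bottle, 48 mm across, 110 mm tall; origin at its underside. Leave it alone.

How it is judged:
By the outcome, as a careful person would: the job done as asked, in the order asked, and still so for the second after the job is handed in, with the robot touching nothing.
It also fails if it takes over 61 s, if anything falls off the work surface, if the arm or the gripper's body presses on something with over 40 N, if the wrist force passes 120 N, or if a joint passes its speed limit or range.

## Working session

There is one attempt and no reset: what is moved stays moved. The work goes in short steps, Python scripts to look and compute and a tool call to move; the robot and the scene stay as the last step left them, time stands still between calls to the robot, and variables do not carry over. Pictures are saved under pics/ and viewed, and the job is handed in when it is done.

Besides the shell and the picture viewer there is one more tool, called after "Emit:" in YAML: its name, and indented under it one key for each argument. step_arm: Moves the arm, as the interface text tells. Its arguments: {"type":"object","properties":{"slide":{"type":"array","items":{"type":"array","items":{"type":"number"}}},"twist":{"type":"array","items":{"type":"number"}},"jaw":{"type":"number"},"force":{"type":"number"}},"required":["slide","twist"]}

```bash
mkdir -p pics; ls; python3 - <<'E'
from rig import robot
import cv2,numpy as np
o=robot.get_obs(); print(o, robot.finger_overhang)
for n in ("scene","top","wrist"):
    c=robot.camera(n); cv2.imwrite(f"pics/{n}0.png",c["color"]); np.savez(f"{n}0.npz",**c)
    print(n,c["camera_matrix"].tolist(),c["origin"],c["orientation"])
E
```

```text
pics
{'time': 0.0, 'q': array([ 1.08350994e+00,  5.28479772e-01,  1.43390518e+00, -2.50918884e-05,
        1.18140564e+00, -1.78499805e-01]), 'joint_velocities': array([-8.70932334e-04, -2.90176287e-04, -3.43248916e-05,  3.19246962e-04,
        5.26011322e-04,  2.27772450e-03]), 'joint_torque': array([-5.08240137e-04, -4.40038919e+01, -1.76590616e+01,  6.30507711e-02,
        5.83431136e-02, -1.88782205e-04]), 'position': array([0.18958292, 0.5948148 , 0.23856233]), 'tool_rot': array([ 1.53775825e-01,  9.88105150e-01, -1.04242690e-03, -3.48154729e-04]), 'ft_force': array([-1.30697416,  0.57802638, -0.72421509]), 'moment': array([ 0.04601035, -0.03185217, -0.00295762]), 'grip_width': 0.0872001377247966} 0.017
scene [[382.02175277295413, 0.0, 278.09412419747235], [0.0, 382.02175277295413, 210.8211445055857], [0.0, 0.0, 1.0]] [ 1.12621974 -0.75991982  0.91821422] [ 0.86629123  0.2918367  -0.12605258 -0.38533309]
top [[517.1025372527017, 0.0, 271.6009819889081], [0.0, 517.1025372527017, 223.62585040972544], [0.0, 0.0, 1.0]] [ 0.43152335 -0.02969339  1.91684471] [ 0.70887423 -0.70374156  0.03676717 -0.02988845]
wrist [[318.4850426519624, 0.0, 278.7755521279962], [0.0, 318.4850426519624, 207.25649631971578], [0.0, 0.0, 1.0]] [0.11387954 0.61794087 0.38382065] [0.79818492 0.58424052 0.08573305 0.1192212 ]
```

View pics/scene0.png

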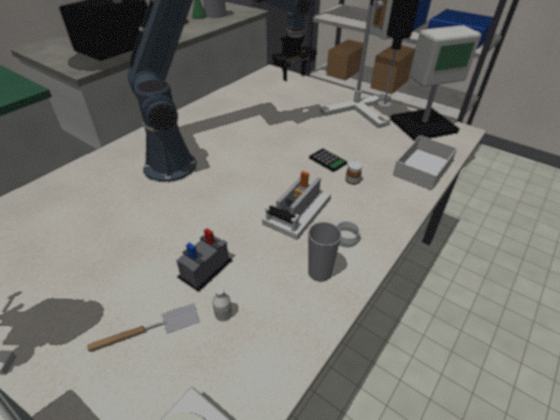

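View pics/top0.png

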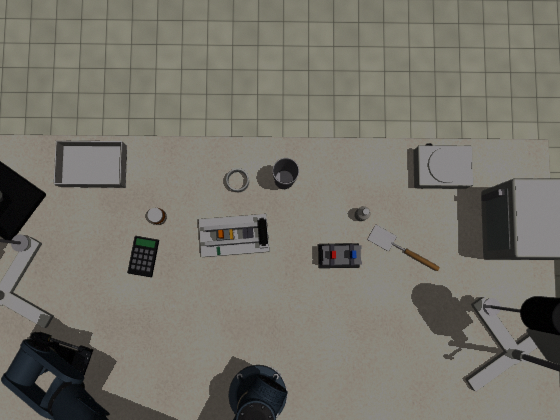

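View pics/wrist0.png

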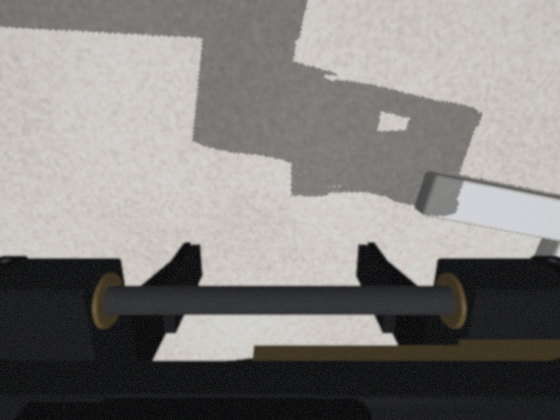

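The scene view shows the guide at about (298,205), with the orange grip at the far (+y) end and the dark fence at the near end. The rack is at (205,260), blue handle nearer the camera. The top view has the guide at (234,236) and the rack at (339,255), blue at (352,255). Next I'll zoom in and measure coarsely.

```bash
cat > h.py <<'E'
import numpy as np,cv2
from scipy.spatial.transform import Rotation as R
def cloud(c):
    d=c["depth"];K=c["camera_matrix"];v,u=np.indices(d.shape)
    P=np.stack([(u-K[0,2])/K[0,0]*d,(v-K[1,2])/K[1,1]*d,d],-1)
    W=P@R.from_quat(c["orientation"]).as_matrix().T+c["origin"]
    W[d==0]=np.nan
    return W
def masks(c):
    h=cv2.cvtColor(c["color"],cv2.COLOR_BGR2HSV);H,S,V=[h[...,i] for i in range(3)]
    return dict(blue=(H>100)&(H<130)&(S>140)&(V>60),red=((H<6)|(H>174))&(S>150)&(V>60),orange=(H>6)&(H<18)&(S>170)&(V>90))
E
python3 - <<'E'
from h import *
c=dict(np.load("top0.npz"));W=cloud(c);m=masks(c)
for k in m:
    mm=m[k].copy(); 
    w=W[mm&(W[...,2]>0.08)&(W[...,2]<0.2)]; w=w[(w[:,0]>.3)&(w[:,0]<.7)]
    print(k,len(w),w.mean(0) if len(w) else '',w.min(0) if len(w) else '',w.max(0) if len(w) else '')
for n,(r0,r1,c0,c1,z0,z1) in dict(rack=(230,280,310,370,.075,.095),guide=(205,265,190,280,.092,.105),bed=(205,265,190,280,.02,.04),foot=(230,280,310,370,.004,.03)).items():
    w=W[r0:r1,c0:c1].reshape(-1,3); w=w[(w[:,2]>z0)&(w[:,2]<z1)]
    print(n,len(w),cv2.minAreaRect((w[:,:2]*1000).astype(np.float32)),np.nanmedian(w[:,2]))
cv2.imwrite("pics/topz.png",cv2.resize(c["color"][195:285,180:380],None,fx=4,fy=4,interpolation=cv2.INTER_CUBIC))
E
```

```text
blue 33 [ 0.49721914 -0.33062399  0.12962946] [ 0.48457374 -0.34704474  0.08335056] [ 0.5131511  -0.32363453  0.143833  ]
red 31 [ 0.49524863 -0.26020566  0.13610456] [ 0.48286136 -0.26656759  0.11938786] [ 0.50709864 -0.25437822  0.14752395]
orange 29 [0.56543835 0.12986347 0.1471795 ] [0.5550109  0.12326474 0.14028459] [0.5760606  0.13740727 0.15510464]
rack 643 ((496.760498046875, -294.00445556640625), (71.39865112304688, 139.37001037597656), 2.9722228050231934) 0.08532223063328703
guide 427 ((568.2881469726562, 86.85877227783203), (68.49050903320312, 205.51443481445312), 5.103621959686279) 0.09886326469561024
bed 1420 ((567.9166259765625, 92.06550598144531), (140.35841369628906, 250.1383514404297), 5.026189804077148) 0.029652582163933405
foot 560 ((500.13153076171875, -299.99774169921875), (181.0672607421875, 220.65957641601562), 0.3828601539134979) 0.007302629030136121
```

View pics/topz.png

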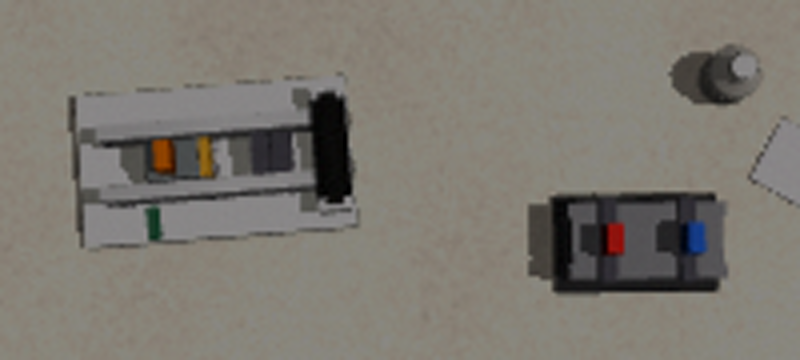

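```bash
cat >> h.py <<'E'
def toolR(psi):  # psi: world angle (deg) of tool y; tool down
    a=np.deg2rad(psi); y=[np.cos(a),np.sin(a),0]; z=[0,0,-1]; x=np.cross(y,z); return np.stack([x,y,z],1)
def psi_of(q):
    y=R.from_quat(q).as_matrix()[:,1]; return np.rad2deg(np.arctan2(y[1],y[0]))
E
python3 - <<'E'
from h import *
from rig import robot
o=robot.get_obs();T=R.from_quat(o["tool_rot"]).as_matrix();c=dict(np.load("wrist0.npz"))
C=R.from_quat(c["orientation"]).as_matrix()
Rc=T.T@C; tc=T.T@(c["origin"]-o["position"]); print(Rc.round(3),tc.round(4),psi_of(o["tool_rot"]))
np.savez("hand.npz",Rc=Rc,tc=tc)
K=c["camera_matrix"]
for psi,pos,pts in ((3,(.497,-.43,.26),[(.497,-.33,.136),(.497,-.26,.136),(.497,-.329,.085),(.497,-.259,.085)]),(5,(.58,-.03,.26),[(.571,.052,.092),(.569,.078,.1),(.565,.13,.128)])):
    T=toolR(psi)
    for p in pts:
        q=(Rc.T@(T.T@(np.array(p)-pos)-tc)); print(psi,p,(K@q/q[2]).round(),q[2].round(3))
# waypoints plan
P=np.array([o["position"][:2],[.43,.2],[.5,-.2],[.497,-.43]])
print(o["q"])
E
```

```text
[[ 0.001 -0.957 -0.291]
 [ 1.     0.002 -0.   ]
 [ 0.001 -0.291  0.957]] [ 0.0792 -0.0014 -0.145 ] 72.30612528780505
3 (0.497, -0.33, 0.136) [287.  83.   1.] 0.251
3 (0.497, -0.26, 0.136) [293. -20.   1.] 0.231
3 (0.497, -0.329, 0.085) [286.  86.   1.] 0.3
3 (0.497, -0.259, 0.085) [291.   1.   1.] 0.28
5 (0.571, 0.052, 0.092) [279. 107.   1.] 0.299
5 (0.569, 0.078, 0.1) [279.  76.   1.] 0.283
5 (0.565, 0.13, 0.128) [280.  -2.   1.] 0.241
[ 1.08349604e+00  5.28271960e-01  1.43358955e+00  2.51771675e-06
  1.18138114e+00 -1.78484633e-01]
```

```bash
cat >> h.py <<'E'
def plan(dst,psi1,n):
    from rig import robot
    o=robot.get_obs();p=o["position"];psi0=psi_of(o["tool_rot"])
    d=(np.array(dst)-p)*1000/n; tw=(psi0-psi1)/n
    rows=[]
    for i in range(n):
        rows.append((toolR(psi0-tw*i).T@d).round(1).tolist())
    print("from",p.round(4),"psi",psi0.round(2)); print(rows); print([round(tw,2)]*n)
E
python3 -c "
from h import *
plan((.575,.03,.30),5,18)"
```

```text
from [0.1897 0.595  0.2388] psi 72.31
[[-29.9, -23.4, -3.4], [-31.4, -21.4, -3.4], [-32.7, -19.3, -3.4], [-33.9, -17.1, -3.4], [-35.0, -14.9, -3.4], [-35.9, -12.6, -3.4], [-36.6, -10.2, -3.4], [-37.2, -7.8, -3.4], [-37.6, -5.4, -3.4], [-37.9, -2.9, -3.4], [-38.0, -0.4, -3.4], [-37.9, 2.1, -3.4], [-37.7, 4.5, -3.4], [-37.3, 7.0, -3.4], [-36.8, 9.4, -3.4], [-36.1, 11.8, -3.4], [-35.3, 14.1, -3.4], [-34.3, 16.4, -3.4]]
[np.float64(3.74), np.float64(3.74), np.float64(3.74), np.float64(3.74), np.float64(3.74), np.float64(3.74), np.float64(3.74), np.float64(3.74), np.float64(3.74), np.float64(3.74), np.float64(3.74), np.float64(3.74), np.float64(3.74), np.float64(3.74), np.float64(3.74), np.float64(3.74), np.float64(3.74), np.float64(3.74)]
```

Emit:
step_arm:
  slide:
    - [-30,-23,-3.4]
    - [-31,-21,-3.4]
    - [-33,-19,-3.4]
    - [-34,-17,-3.4]
    - [-35,-15,-3.4]
    - [-36,-13,-3.4]
    - [-37,-10,-3.4]
    - [-37,-8,-3.4]
    - [-38,-5,-3.4]
    - [-38,-3,-3.4]
    - [-38,0,-3.4]
    - [-38,2,-3.4]
    - [-38,5,-3.4]
    - [-37,7,-3.4]
    - [-37,9,-3.4]
    - [-36,12,-3.4]
    - [-35,14,-3.4]
    - [-34,16,-3.4]
    - [0,0,0]
  twist: [3.74,3.74,3.74,3.74,3.74,3.74,3.74,3.74,3.74,3.74,3.74,3.74,3.74,3.74,3.74,3.74,3.74,3.74,0]

```text
time: 1.73
position: [0.5809, 0.0251, 0.3012]
tool_rot: [0.678, 0.735, 0.001, 0.003]
ft_force: [-0.1, 0.5, -0.2]
grip_width: 0.0869
```

```bash
python3 - <<'E'
from rig import robot
from h import *
o=robot.get_obs();print(o["time"],o["position"],psi_of(o["tool_rot"]),o["ft_force"],abs(o["joint_velocities"]).max())
c=robot.camera("wrist");np.savez("w1.npz",**c);cv2.imwrite("pics/w1.png",c["color"])
E
```

```text
1.7333 [0.58088567 0.02511825 0.30122547] 4.547598710781049 [-0.11930243  0.47768693 -0.21175991] 0.08291687704150097
```

View pics/w1.png

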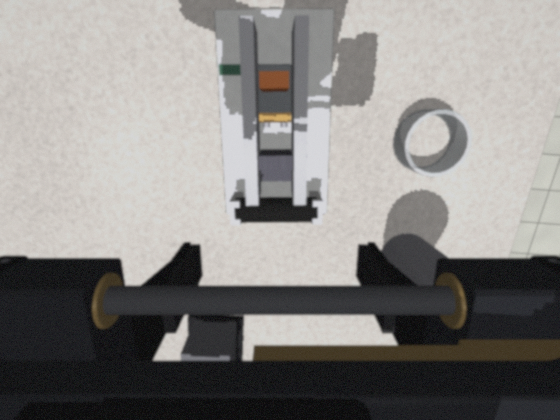

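Guide in view: cheeks at columns ~249 and ~300, fence block at (276,165) with its face near row 152, brass shoe at row ~118, and orange grip at (274,80). Now the numbers.

```bash
python3 - <<'E'
from h import *
c=dict(np.load("w1.npz"));W=cloud(c)
reg=np.zeros(W.shape[:2],bool);reg[5:225,205:345]=1
def sel(z0,z1): return W[reg&(W[...,2]>z0)&(W[...,2]<z1)]
b=sel(.024,.034);r=cv2.minAreaRect((b[:,:2]*1000).astype(np.float32));print("bed",r,np.median(b[:,2]))
t=sel(.094,.106); 
# cheeks: use columns
for n,c0,c1 in(("L",235,262),("R",288,312)):
    w=W[15:205,c0:c1].reshape(-1,3);w=w[abs(w[:,2]-.1)<.005];print(n,len(w),cv2.minAreaRect((w[:,:2]*1000).astype(np.float32)),np.median(w[:,2]))
m=masks(c)["orange"]&(W[...,2]>.135);w=W[m];print("orange",len(w),cv2.minAreaRect((w[:,:2]*1000).astype(np.float32)),w[:,2].max())
for u in (268,276,284):
    print([(v,*(W[v,u]*1000).round(0).astype(int).tolist(),c["color"][v,u].tolist()) for v in range(104,196,3)])
E
```

```text
bed ((572.224853515625, 90.0866928100586), (140.19921875, 249.1050262451172), 5.102645397186279) 0.030027886128522946
L 2592 ((545.0902099609375, 92.5638198852539), (14.27612018585205, 188.65745544433594), 5.143611907958984) 0.10002419710401791
R 2587 ((598.9193115234375, 96.89865112304688), (14.210409164428711, 189.0142364501953), 5.035058975219727) 0.09998879804743832
orange 3 ((569.2181396484375, 121.24874114990234), (8.837051391601562, 0.5132622718811035), 9.037088394165039) 0.1490615651429127
[(104, 564, 108, 89, [86, 84, 82]), (107, 564, 105, 89, [84, 81, 79]), (110, 565, 102, 90, [82, 80, 79]), (113, 565, 99, 92, [70, 98, 120]), (116, 565, 96, 91, [97, 158, 194]), (119, 565, 93, 93, [91, 148, 183]), (122, 566, 90, 93, [120, 130, 140]), (125, 565, 86, 71, [167, 161, 160]), (128, 565, 80, 29, [214, 209, 208]), (131, 565, 76, 28, [215, 211, 211]), (134, 565, 72, 31, [143, 144, 143]), (137, 565, 69, 31, [141, 141, 141]), (140, 566, 65, 31, [139, 140, 139]), (143, 566, 61, 29, [141, 142, 142]), (146, 566, 57, 30, [139, 141, 140]), (149, 566, 53, 28, [91, 91, 92]), (152, 567, 54, 60
[... 2061 characters left out ...]
142, 144, 144]), (140, 586, 66, 29, [138, 140, 140]), (143, 586, 63, 30, [142, 143, 142]), (146, 587, 59, 30, [143, 143, 143]), (149, 587, 55, 32, [91, 92, 91]), (152, 586, 55, 62, [36, 35, 33]), (155, 586, 55, 87, [78, 71, 73]), (158, 586, 53, 92, [109, 99, 100]), (161, 586, 49, 93, [111, 103, 105]), (164, 587, 46, 93, [111, 100, 101]), (167, 587, 43, 92, [111, 102, 101]), (170, 588, 33, 61, [109, 99, 99]), (173, 589, 30, 60, [106, 97, 98]), (176, 589, 26, 59, [110, 99, 102]), (179, 589, 22, 60, [108, 99, 100]), (182, 591, 11, 29, [135, 135, 135]), (185, 591, 8, 30, [139, 140, 140]), (188, 592, 3, 28, [140, 138, 138]), (191, 592, 0, 31, [140, 141, 140]), (194, 592, -5, 30, [141, 144, 142])]
```

```bash
python3 -c "
from h import *
plan((.497,-.375,.26),3.2,11)"
```

```text
from [0.5783 0.028  0.3006] psi 4.71
[[-35.9, -10.4, 3.7], [-35.9, -10.3, 3.7], [-36.0, -10.2, 3.7], [-36.0, -10.1, 3.7], [-36.0, -10.0, 3.7], [-36.0, -9.9, 3.7], [-36.1, -9.9, 3.7], [-36.1, -9.8, 3.7], [-36.1, -9.7, 3.7], [-36.1, -9.6, 3.7], [-36.1, -9.5, 3.7]]
[np.float64(0.14), np.float64(0.14), np.float64(0.14), np.float64(0.14), np.float64(0.14), np.float64(0.14), np.float64(0.14), np.float64(0.14), np.float64(0.14), np.float64(0.14), np.float64(0.14)]
```

Emit:
step_arm:
  slide:
    - [-36,-10,3.7]
    - [-36,-10,3.7]
    - [-36,-10,3.7]
    - [-36,-10,3.7]
    - [-36,-10,3.7]
    - [-36,-10,3.7]
    - [-36,-10,3.7]
    - [-36,-10,3.7]
    - [-36,-10,3.7]
    - [-36,-10,3.7]
    - [-36,-9,3.7]
    - [0,0,0]
    - [0,0,0]
    - [0,0,0]
  twist: [0.14,0.14,0.14,0.14,0.14,0.14,0.14,0.14,0.14,0.14,0.14,0,0,0]

```text
time: 2.95
position: [0.4968, -0.3699, 0.2595]
tool_rot: [0.685, 0.728, 0.0, -0.001]
ft_force: [-0.3, 1.0, -0.2]
grip_width: 0.0871
```

```bash
cat >> h.py <<'E'
def snap(name):
    from rig import robot
    o=robot.get_obs();print(o["time"],o["position"].round(4),psi_of(o["tool_rot"]).round(2),o["ft_force"].round(2),o["grip_width"],"vel",abs(o["joint_velocities"]).max().round(3))
    c=robot.camera("wrist");np.savez(name+".npz",**c);cv2.imwrite(f"pics/{name}.png",c["color"])
    T=R.from_quat(o["tool_rot"]).as_matrix();h=np.load("hand.npz")
    print("cam origin resid mm",((o["position"]+T@h["tc"]-c["origin"])*1000).round(1))
    return o,c
E
python3 - <<'E'
from h import *
o,c=snap("w2");W=cloud(c);m=masks(c)
for k in("blue","red"):
    mm=m[k]&(W[...,2]>.1)&(W[...,2]<.2);w=W[mm];w=w[w[:,2]>np.percentile(w[:,2],95)-.006]
    print(k,len(w),cv2.minAreaRect((w[:,:2]*1000).astype(np.float32)),np.median(w[:,2]),np.argwhere(mm).mean(0))
w=W.reshape(-1,3);w=w[(abs(w[:,2]-.085)<.003)&(abs(w[:,0]-.497)<.06)];print("racktop",len(w),cv2.minAreaRect((w[:,:2]*1000).astype(np.float32)),np.median(w[:,2]))
E
```

```text
2.95 [ 0.4968 -0.3699  0.2595] 3.49 [-0.33  0.98 -0.15] 0.08711380037194368 vel 0.024
cam origin resid mm [-1.8  0.6 -0.1]
blue 441 ((501.9539489746094, -331.7264404296875), (24.507213592529297, 12.459839820861816), 1.3844258785247803) 0.13804788360696973 [159.01263538 287.17870036]
red 587 ((500.3584289550781, -263.0158996582031), (24.233497619628906, 13.483203887939453), 1.4489119052886963) 0.13801036391562982 [ 73.66721311 291.5295082 ]
racktop 7593 ((501.8120422363281, -297.4776306152344), (71.36016082763672, 140.05807495117188), 1.3835951089859009) 0.08504483808409119
```

View pics/w2.png

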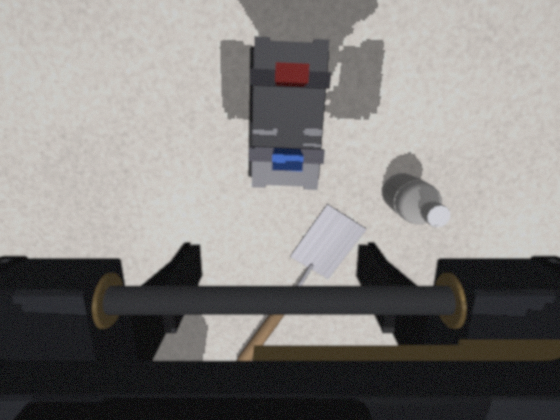

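Blue handle at (287,159), red at (291,74). The wrist and top cameras differ by about 5 mm, so I'll use the scene camera as a third opinion.

```bash
python3 - <<'E'
from h import *
c=dict(np.load("scene0.npz"));W=cloud(c);m=masks(c)
for k in m:
    w=W[m[k]&(W[...,2]>.09)&(W[...,2]<.16)];w=w[(w[:,0]>.4)&(w[:,0]<.65)&(abs(w[:,1])<.4)];print(k,len(w),w.mean(0),w.min(0),w.max(0))
for n,reg,z0,z1 in(("rack",(225,290,170,240),.082,.088),("bed",(170,240,255,340),.027,.033)):
    w=W[reg[0]:reg[1],reg[2]:reg[3]].reshape(-1,3);w=w[(w[:,2]>z0)&(w[:,2]<z1)];print(n,len(w),cv2.minAreaRect((w[:,:2]*1000).astype(np.float32)))
E
```

```text
blue 83 [ 0.50719021 -0.33441708  0.12197588] [ 0.49334839 -0.33699873  0.09441142] [ 0.5190601  -0.32746779  0.14106149]
red 81 [ 0.50635673 -0.26425994  0.12093662] [ 0.49340381 -0.26738914  0.09435629] [ 0.51684729 -0.25719876  0.14112887]
orange 36 [0.5729911  0.12567825 0.12890166] [0.56314572 0.12133913 0.0947083 ] [0.58568874 0.13029846 0.1511047 ]
rack 507 ((503.8047790527344, -294.347900390625), (72.3970718383789, 141.52548217773438), 1.3058301210403442)
bed 570 ((602.625, 69.07145690917969), (270.83355712890625, 199.46347045898438), 52.6630859375)
```

```bash
python3 -c "
from h import *
plan((.5005,-.331,.175),1.4,3)"
```

```text
from [ 0.4971 -0.3695  0.2598] psi 3.54
[[12.7, 1.9, 28.3], [12.8, 1.8, 28.3], [12.8, 1.6, 28.3]]
[np.float64(0.71), np.float64(0.71), np.float64(0.71)]
```

Emit:
step_arm:
  slide:
    - [13,1.8,28]
    - [13,1.8,28]
    - [12.5,1.8,28]
    - [0,0,0]
    - [0,0,0]
    - [0,0,0]
  twist: [0.7,0.7,0.7,0,0,0]
  jaw: 60

```text
time: 3.5
position: [0.502, -0.3332, 0.1777]
tool_rot: [0.698, 0.716, -0.0, 0.002]
ft_force: [-0.7, 0.2, 0.6]
grip_width: 0.0615
```

```bash
python3 - <<'E'
from h import *
o,c=snap("w3");W=cloud(c);m=masks(c)
mm=m["blue"]&(W[...,2]>.1)&(W[...,2]<.2);w=W[mm];print(len(w),cv2.minAreaRect((w[:,:2]*1000).astype(np.float32)),np.argwhere(mm).mean(0),np.argwhere(mm).min(0),np.argwhere(mm).max(0))
E
```

```text
3.5 [ 0.502  -0.3332  0.1777] 1.47 [-0.69  0.22  0.56] 0.06150345155783508 vel 0.029
cam origin resid mm [-1.8  0.6 -0.1]
1381 ((501.969970703125, -331.6907958984375), (24.03080177307129, 13.560917854309082), 1.1677019596099854) [230.40550326 277.97538016] [211 259] [248 297]
```

View pics/w3.png

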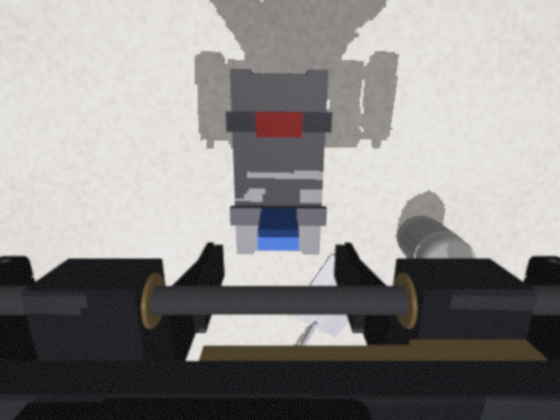

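```bash
python3 -c "
from h import *
plan((.502,-.3317,.119),1.3,4)"
```

```text
from [ 0.5021 -0.334   0.1782] psi 1.42
[[0.6, -0.0, 14.8], [0.6, -0.0, 14.8], [0.6, -0.0, 14.8], [0.6, -0.0, 14.8]]
[np.float64(0.03), np.float64(0.03), np.float64(0.03), np.float64(0.03)]
```

Emit:
step_arm:
  slide:
    - [0.6,0,15]
    - [0.6,0,15]
    - [0.6,0,15]
    - [0.6,0,14]
    - [0,0,0]
    - [0,0,0]
  twist: [0,0,0,0,0,0]

```text
time: 4.05
position: [0.5011, -0.3317, 0.1182]
tool_rot: [0.699, 0.715, -0.0, 0.001]
ft_force: [-0.5, -0.3, 0.4]
grip_width: 0.0601
```

```bash
python3 - <<'E'
from h import *
o,c=snap("w4")
E
```

```text
4.05 [ 0.5011 -0.3317  0.1182] 1.33 [-0.54 -0.3   0.36] 0.060078051121216704 vel 0.018
cam origin resid mm [-1.8  0.6 -0.1]
```

View pics/w4.png

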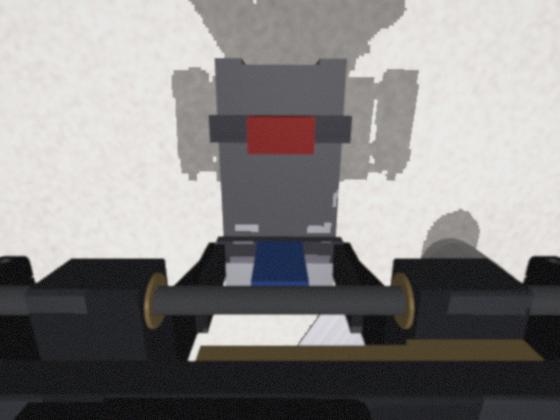

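The handle (col 279) is centred between the fingers (222 and 336). Closing.

Emit:
step_arm:
  slide:
    - [0,0,0]
    - [0,0,0]
    - [0,0,0]
    - [0,0,0]
    - [0,0,0]
    - [0,0,0]
  twist: [0,0,0,0,0,0]
  jaw: 10
  force: 30

```text
time: 4.6
position: [0.5006, -0.3306, 0.1172]
tool_rot: [0.699, 0.715, -0.0, 0.0]
ft_force: [-0.0, 0.8, -0.4]
grip_width: 0.028
```

```bash
python3 - <<'E'
from h import *
o,c=snap("w5")
E
```

```text
4.6 [ 0.5006 -0.3306  0.1172] 1.35 [-0.02  0.83 -0.45] 0.0279875971244222 vel 0.003
cam origin resid mm [-1.8  0.6 -0.1]
```

View pics/w5.png

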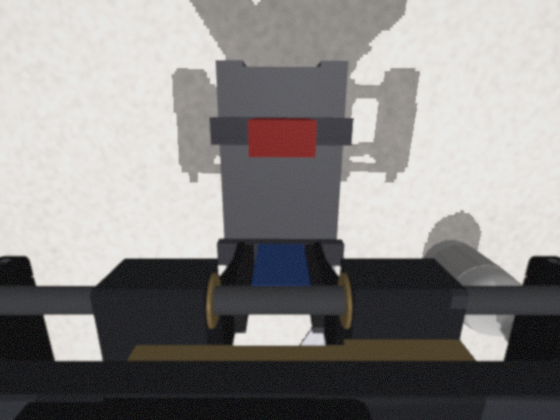

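Emit:
step_arm:
  slide:
    - [0,0,0]
    - [0,0,0]
    - [0,0,-3]
    - [0,0,-8]
    - [0,0,-12]
    - [0,0,-15]
    - [0,0,-18]
    - [0,0,-20]
    - [0,0,-20]
    - [0,0,-20]
    - [0,0,-20]
    - [0,0,0]
  twist: [0,0,0,0,0,0,0,0,0,0,0,0]

```text
time: 5.65
position: [0.5025, -0.3324, 0.2586]
tool_rot: [0.699, 0.715, 0.0, 0.005]
ft_force: [0.7, -0.9, -1.2]
grip_width: 0.0258
```

```bash
python3 - <<'E'
from h import *
plan((.573,.03,.255),5.1,11)
E
```

```text
from [ 0.5025 -0.3324  0.2586] psi 1.36
[[32.8, 7.2, 0.3], [32.7, 7.4, 0.3], [32.7, 7.6, 0.3], [32.6, 7.8, 0.3], [32.6, 8.0, 0.3], [32.6, 8.2, 0.3], [32.5, 8.4, 0.3], [32.5, 8.5, 0.3], [32.4, 8.7, 0.3], [32.4, 8.9, 0.3], [32.3, 9.1, 0.3]]
[np.float64(-0.34), np.float64(-0.34), np.float64(-0.34), np.float64(-0.34), np.float64(-0.34), np.float64(-0.34), np.float64(-0.34), np.float64(-0.34), np.float64(-0.34), np.float64(-0.34), np.float64(-0.34)]
```

The direct path would pass close to the mixing cup's rim (z 0.17), so I'm going higher first.

Emit:
step_arm:
  slide:
    - [0,0,-20]
    - [15,3,-25]
    - [33,7.5,0]
    - [33,7.5,0]
    - [32.5,8,0]
    - [32.5,8,0]
    - [32.5,8,0]
    - [32.5,8.5,0]
    - [32.5,8.5,0]
    - [32.5,9,0]
    - [32.5,9,0]
    - [32.5,9,0]
    - [18,5,0]
    - [0,0,0]
    - [0,0,0]
    - [0,0,0]
    - [0,0,0]
  twist: [0,0,-0.34,-0.34,-0.34,-0.34,-0.34,-0.34,-0.34,-0.34,-0.34,-0.34,-0.34,0,0,0,0]

```text
time: 7.07
position: [0.5729, 0.0315, 0.2978]
tool_rot: [0.676, 0.737, -0.0, -0.0]
ft_force: [-0.2, -0.3, -1.3]
grip_width: 0.0257
```

```bash
python3 - <<'E'
from h import *
o,c=snap("w6");W=cloud(c)
reg=np.zeros(W.shape[:2],bool);reg[0:250,190:360]=1
w=W[reg&(abs(W[...,2]-.03)<.004)];w=w[(w[:,0]>.45)&(w[:,0]<.68)];print("bed",cv2.minAreaRect((w[:,:2]*1000).astype(np.float32)))
w=W[reg&(abs(W[...,2]-.1)<.003)];np.save("ck.npy",w);print(len(w),cv2.minAreaRect((w[:,:2]*1000).astype(np.float32)))
E
```

```text
7.0667 [0.5729 0.0315 0.2978] 5.01 [-0.23 -0.29 -1.33] 0.02573660026180948 vel 0.01
cam origin resid mm [-1.8  0.5 -0.1]
bed ((572.3936767578125, 89.91047668457031), (140.2144317626953, 248.8661651611328), 5.0877299308776855)
5164 ((572.05078125, 94.61614990234375), (68.14720916748047, 189.80307006835938), 5.1023945808410645)
```

View pics/w6.png

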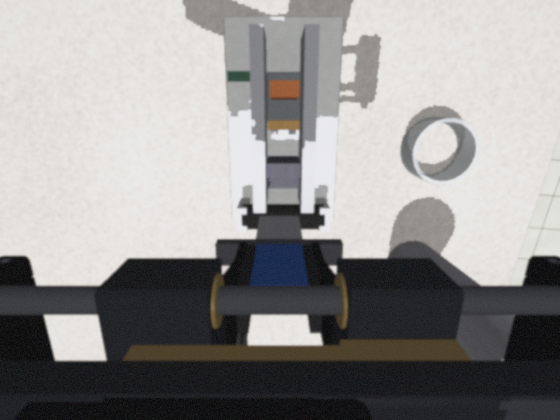

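```bash
python3 - <<'E'
from h import *
c=dict(np.load("w6.npz"));W=cloud(c)
for r0,r1,c0,c1,n in((236,268,205,350,"bar"),(245,280,255,300,"handle"),(215,240,250,310,"blade")):
    w=W[r0:r1,c0:c1].reshape(-1,3);print(n,np.nanpercentile(w,[5,50,95],axis=0).round(4).tolist())
v=250
print([(u,(W[v,u]*1000).round(0).tolist()) for u in range(208,352,4)])
u=279
print([(v,(W[v,u]*1000).round(0).tolist(),c["color"][v,u].tolist()) for v in range(205,290,4)])
E
```

```text
bar [[0.49, -0.0865, -0.0002], [0.5719, 0.0364, 0.2769], [0.6493, 0.0656, 0.3565]]
handle [[0.5617, 0.0354, 0.2769], [0.5719, 0.0364, 0.2965], [0.5821, 0.0375, 0.3124]]
blade [[0.545, -0.0641, 0.0004], [0.5739, 0.0319, 0.2269], [0.6145, 0.0338, 0.2555]]
[(208, [477.0, -102.0, -1.0]), (212, [483.0, -102.0, -1.0]), (216, [537.0, 29.0, 273.0]), (220, [539.0, 30.0, 274.0]), (224, [542.0, 30.0, 274.0]), (228, [544.0, 30.0, 273.0]), (232, [546.0, 31.0, 275.0]), (236, [548.0, 30.0, 273.0]), (240, [553.0, 39.0, 292.0]), (244, [555.0, 39.0, 292.0]), (248, [556.0, 38.0, 289.0]), (252, [558.0, 38.0, 288.0]), (256, [560.0, 35.0, 282.0]), (260, [563.0, 36.0, 283.0]), (264, [565.0, 36.0, 282.0]), (268, [567.0, 36.0, 283.0]), (272, [569.0, 36.0, 283.0]), (276, [571.0, 37.0, 283.0]), (280, [574.0, 36.0, 281.0]), (284, [576.0, 37.0, 282.0]), (288, [578.0, 37.0, 282.0]), (292, [580.0, 37.0, 282.0]), (296, [582.0, 37.0, 282.0]), (300, [584.0, 38.0, 282.0]), (304, [586.0, 40.0, 288.0]), (308, [588.0, 41.0, 288.0]), (312, [590.0, 41.0, 288.0]), (316, [592.0, 43.0, 292.0]), (320, [594.0, 43.0, 292.0]), (3
[... 443 characters left out ...]
9, 77, 77]), (229, [573.0, 32.0, 239.0], [80, 77, 76]), (233, [573.0, 32.0, 246.0], [81, 78, 78]), (237, [573.0, 32.0, 253.0], [75, 73, 74]), (241, [573.0, 37.0, 270.0], [45, 43, 42]), (245, [573.0, 37.0, 275.0], [78, 42, 30]), (249, [573.0, 37.0, 282.0], [80, 45, 27]), (253, [573.0, 37.0, 288.0], [80, 44, 27]), (257, [573.0, 37.0, 291.0], [77, 41, 21]), (261, [573.0, 36.0, 295.0], [79, 44, 25]), (265, [573.0, 36.0, 300.0], [81, 45, 29]), (269, [573.0, 37.0, 305.0], [79, 45, 27]), (273, [573.0, 36.0, 308.0], [80, 43, 26]), (277, [573.0, 36.0, 311.0], [78, 44, 22]), (281, [573.0, 37.0, 315.0], [80, 48, 29]), (285, [573.0, 36.0, 319.0], [77, 52, 41]), (289, [571.0, 63.0, 365.0], [53, 50, 49])]
```

Emit:
step_arm:
  slide:
    - [12.5,1.6,5]
    - [12.5,1.6,10]
    - [12.5,1.5,15]
    - [0,0,20]
    - [0,0,20]
    - [0,0,15]
    - [0,0,5]
    - [0,0,0]
    - [0,0,0]
    - [0,0,0]
  twist: [0,0,0,0,0,0,0,0,0,0]

```text
time: 7.95
position: [0.5753, 0.0706, 0.2089]
tool_rot: [0.675, 0.738, 0.001, 0.001]
ft_force: [-0.3, -0.2, -0.9]
grip_width: 0.026
```

```bash
python3 - <<'E'
from h import *
o,c=snap("w7");W=cloud(c)
u=279
print([(v,(W[v,u]*1000).round(0).tolist(),c["color"][v,u].tolist()) for v in range(100,300,4)])
for v in (248,252): print([(u,(W[v,u]*1000).round(0).tolist()) for u in list(range(205,240,3))+list(range(320,350,3))])
w=W[0:220,150:420].reshape(-1,3);w=w[abs(w[:,2]-.1)<.003];np.save("ck.npy",w);print(len(w),cv2.minAreaRect((w[:,:2]*1000).astype(np.float32)))
E
```

```text
7.95 [0.5753 0.0706 0.2089] 5.09 [-0.32 -0.17 -0.92] 0.025985804809395704 vel 0.01
cam origin resid mm [-1.8  0.5 -0.1]
[(100, [568.0, 158.0, 31.0], [156, 157, 157]), (104, [569.0, 155.0, 30.0], [157, 159, 158]), (108, [569.0, 151.0, 29.0], [158, 160, 160]), (112, [569.0, 148.0, 89.0], [105, 104, 102]), (116, [569.0, 145.0, 90.0], [103, 99, 97]), (120, [570.0, 141.0, 89.0], [98, 96, 92]), (124, [570.0, 138.0, 91.0], [98, 94, 93]), (128, [570.0, 135.0, 90.0], [65, 75, 93]), (132, [570.0, 135.0, 138.0], [39, 67, 109]), (136, [570.0, 133.0, 147.0], [54, 88, 149]), (140, [571.0, 131.0, 147.0], [54, 90, 150]), (144, [571.0, 128.0, 147.0], [50, 87, 149]), (148, [571.0, 126.0, 149.0], [54, 88, 150]), (152, [571.0, 123.0, 148.0], [51, 87, 147]), (156, [572.0, 113.0, 90.0], [91, 94, 104]), (160, [573.0, 110.0, 90.0], [97, 94, 91]), (164, [573.0, 106.0, 91.0], [95, 94, 91]), (168, [573.0, 103.0, 91.0], [95, 92, 90]), (172, [573.0, 100.0, 92.0], [76, 108, 133]), (176, [574.0, 96.0, 91.0], [72, 112, 141]), (180, [574.0, 93.0, 92.0], [71, 112, 141]), (184, [576.0, 76.0, 30.0], [213, 212, 214]), (
[... 1885 characters left out ...]
.0, -23.0, -0.0]), (211, [502.0, -22.0, -0.0]), (214, [506.0, -22.0, -0.0]), (217, [540.0, 67.0, 185.0]), (220, [542.0, 68.0, 185.0]), (223, [544.0, 67.0, 185.0]), (226, [545.0, 68.0, 185.0]), (229, [547.0, 68.0, 185.0]), (232, [549.0, 68.0, 186.0]), (235, [550.0, 68.0, 184.0]), (238, [554.0, 78.0, 205.0]), (320, [596.0, 82.0, 205.0]), (323, [601.0, 72.0, 184.0]), (326, [603.0, 73.0, 184.0]), (329, [605.0, 73.0, 185.0]), (332, [607.0, 73.0, 185.0]), (335, [608.0, 73.0, 184.0]), (338, [610.0, 74.0, 185.0]), (341, [612.0, 74.0, 185.0]), (344, [663.0, -8.0, -0.0]), (347, [667.0, -8.0, -1.0])]
6139 ((569.43115234375, 125.0969009399414), (68.17391967773438, 128.75979614257812), 5.075856685638428)
```

View pics/w7.png

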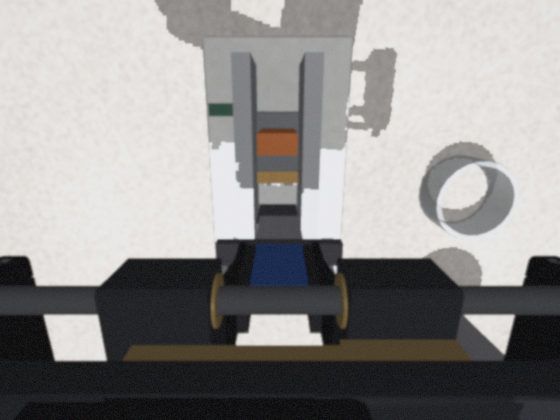

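Blade centre is at guide y ≈ +18, 10 mm clear of the fence and ≈17 mm clear of the shoe, with 1.5 mm excess in x. Lowering with that corrected.

Emit:
step_arm:
  slide:
    - [0,-0.7,5]
    - [0,-0.7,12]
    - [0,0,15]
    - [0,0,15]
    - [0,0,12]
    - [0,0,6]
    - [0,0,3]
    - [0,0,2]
    - [0,0,0]
    - [0,0,0]
  twist: [0,0,0,0,0,0,0,0,0,0]

```text
time: 8.83
position: [0.5737, 0.0702, 0.1387]
tool_rot: [0.675, 0.738, 0.0, 0.001]
ft_force: [-0.1, 0.1, -1.5]
grip_width: 0.0258
```

```bash
python3 - <<'E'
from h import *
o,c=snap("w8");W=cloud(c)
v=250
print([(u,(W[v,u]*1000).round(0).tolist()) for u in list(range(215,240,4))+list(range(320,346,4))])
E
```

```text
8.8333 [0.5737 0.0702 0.1387] 5.09 [-0.13  0.12 -1.53] 0.025802452359369548 vel 0.005
cam origin resid mm [-1.7  0.5 -0.1]
[(215, [537.0, 68.0, 114.0]), (219, [540.0, 69.0, 116.0]), (223, [542.0, 69.0, 115.0]), (227, [544.0, 68.0, 114.0]), (231, [547.0, 69.0, 115.0]), (235, [549.0, 69.0, 115.0]), (239, [553.0, 78.0, 132.0]), (320, [595.0, 81.0, 132.0]), (324, [600.0, 73.0, 114.0]), (328, [602.0, 74.0, 115.0]), (332, [605.0, 74.0, 114.0]), (336, [607.0, 75.0, 115.0]), (340, [609.0, 75.0, 115.0]), (344, [634.0, 38.0, 29.0])]
```

View pics/w8.png

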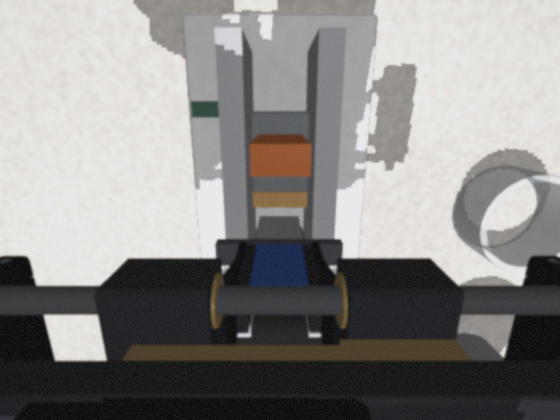

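The blade is between the cheeks with about 6.5 mm left to go.

Emit:
step_arm:
  slide:
    - [0,0,2.5]
    - [0,0,2]
    - [0,0,1.2]
    - [0,0,0.5]
    - [0,0,0]
    - [0,0,0]
  twist: [0,0,0,0,0,0]

```text
time: 9.38
position: [0.5731, 0.0703, 0.1322]
tool_rot: [0.675, 0.738, 0.0, 0.0]
ft_force: [-0.7, 0.8, 2.4]
grip_width: 0.0256
```

Emit:
step_arm:
  slide:
    - [0,0,0]
    - [0,0,0]
    - [0,0,0]
    - [0,0,0]
    - [0,0,0]
    - [0,0,-3]
    - [0,0,-8]
    - [0,0,-15]
    - [0,0,-20]
    - [0,0,-20]
    - [0,0,-15]
    - [0,0,0]
    - [0,0,0]
  twist: [0,0,0,0,0,0,0,0,0,0,0,0,0]
  jaw: 55

```text
time: 10.47
position: [0.5737, 0.0703, 0.214]
tool_rot: [0.675, 0.738, 0.001, 0.001]
ft_force: [-0.9, -0.2, -0.1]
grip_width: 0.0551
```

```bash
python3 - <<'E'
from h import *
o,c=snap("w9");W=cloud(c);m=masks(c)
for k in("blue","orange"):
    mm=m[k]&(W[...,2]>.11)&(W[...,2]<.2);w=W[mm]
    if len(w):
        w=w[w[:,2]>np.percentile(w[:,2],90)-.005];print(k,len(w),cv2.minAreaRect((w[:,:2]*1000).astype(np.float32)),np.median(w[:,2]),np.argwhere(mm).mean(0))
E
```

```text
10.4667 [0.5737 0.0703 0.214 ] 5.09 [-0.87 -0.21 -0.08] 0.055078966583750694 vel 0.034
cam origin resid mm [-1.8  0.5 -0.1]
blue 711 ((573.5185546875, 68.6700210571289), (24.48910903930664, 14.096418380737305), 5.115813732147217) 0.15300791424578186 [222.89110557 277.64921031]
orange 25 ((569.1522827148438, 128.61154174804688), (19.174915313720703, 12.358518600463867), 2.306800603866577) 0.14810552495068474 [137.86486486 278.75675676]
```

View pics/w9.png

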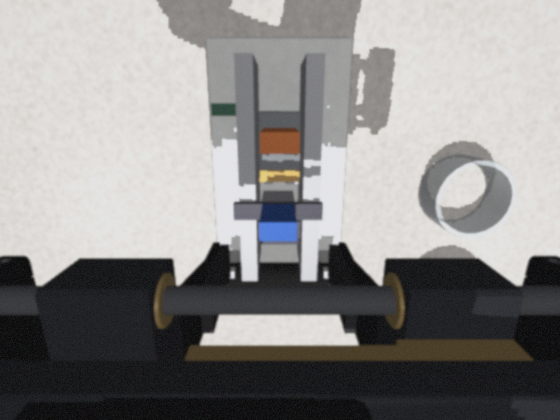

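```bash
python3 -c "
from h import *
plan((.569,.1295,.165),5.09,4)"
```

```text
from [0.5729 0.0703 0.2129] psi 5.09
[[14.8, 0.3, 12.0], [14.8, 0.3, 12.0], [14.8, 0.3, 12.0], [14.8, 0.3, 12.0]]
[np.float64(-0.0), np.float64(-0.0), np.float64(-0.0), np.float64(-0.0)]
```

Emit:
step_arm:
  slide:
    - [20,0.3,0]
    - [20,0.3,5]
    - [19,0.3,20]
    - [0,0.3,22]
    - [0,0,20]
    - [0,0,13]
    - [0,0,6]
    - [0,0,1]
    - [0,0,0]
    - [0,0,0]
    - [0,0,0]
  twist: [0,0,0,0,0,0,0,0,0,0,0]

```text
time: 11.43
position: [0.5699, 0.1291, 0.1268]
tool_rot: [0.675, 0.738, 0.001, 0.001]
ft_force: [0.1, 0.6, -0.0]
grip_width: 0.0549
```

```bash
python3 - <<'E'
from h import *
o,c=snap("w10")
E
```

```text
11.4333 [0.5699 0.1291 0.1268] 5.08 [ 0.1   0.58 -0.04] 0.05488541074238894 vel 0.004
cam origin resid mm [-1.7  0.5 -0.1]
```

View pics/w10.png

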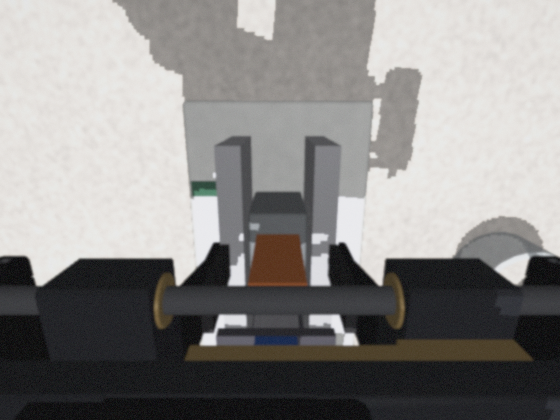

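Emit:
step_arm:
  slide:
    - [0,0,0]
    - [0,0,0]
    - [0,0,0]
    - [0,0,0]
    - [0,0,0]
    - [0,0,0]
    - [0,0,0]
  twist: [0,0,0,0,0,0,0]
  jaw: 10
  force: 55

```text
time: 12.07
position: [0.5691, 0.1291, 0.126]
tool_rot: [0.675, 0.738, -0.0, 0.0]
ft_force: [-1.2, 0.9, 0.9]
grip_width: 0.0258
```

Emit:
step_arm:
  slide:
    - [-0.5,0,0]
    - [-1,0,0]
    - [-1.5,0,0]
    - [-1.5,0,0]
    - [-1.5,0,0]
    - [-1.5,0,0]
    - [-1.5,0,0]
    - [-1.5,0,0]
    - [-1.5,0,0]
  twist: [0,0,0,0,0,0,0,0,0]

```text
time: 12.82
position: [0.5698, 0.1208, 0.1259]
tool_rot: [0.675, 0.737, 0.002, -0.002]
ft_force: [-0.5, 12.5, 0.7]
grip_width: 0.0254
```

Emit:
step_arm:
  slide:
    - [-1,0,0]
    - [-1,0,0]
    - [-1,0,0]
    - [-1,0,0]
    - [-1,0,0]
    - [-1,0,0]
    - [-1,0,0]
    - [-1,0,0]
  twist: [0,0,0,0,0,0,0,0]

```text
time: 13.48
position: [0.5705, 0.1128, 0.1259]
tool_rot: [0.675, 0.737, 0.002, -0.002]
ft_force: [-1.5, 12.5, 0.3]
grip_width: 0.0254
```

Emit:
step_arm:
  slide:
    - [-0.3,0,0]
    - [-0.3,0,0]
    - [-0.3,0,0]
    - [-0.3,0,0]
    - [-0.3,0,0]
    - [-0.3,0,0]
    - [-0.3,0,0]
    - [-0.3,0,0]
  twist: [0,0,0,0,0,0,0,0]

```text
time: 14.15
position: [0.5708, 0.1104, 0.1259]
tool_rot: [0.675, 0.737, 0.002, -0.002]
ft_force: [0.2, 12.1, 1.6]
grip_width: 0.0255
```

```bash
python3 - <<'E'
from h import *
o,c=snap("w11")
print(R.from_quat(o["tool_rot"]).as_matrix()[:,2])
E
```

```text
14.15 [0.5708 0.1104 0.1259] 5.03 [ 0.25 12.07  1.57] 0.025454951153279847 vel 0.006
cam origin resid mm [-1.7  0.6 -0.1]
[ 2.53127461e-05  5.63240331e-03 -9.99984138e-01]
```

View pics/w11.png

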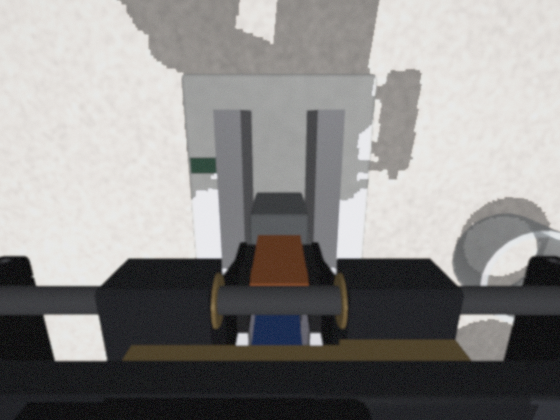

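Sliding push is a steady 12.1–12.5 N (Coulomb), and the shoe is about at the blade now. On to the fence.

Emit:
step_arm:
  slide:
    - [-0.5,0,0]
    - [-0.5,0,0]
    - [-0.5,0,0]
    - [-0.5,0,0]
    - [-0.5,0,0]
    - [-0.5,0,0]
    - [-0.5,0,0]
    - [-0.5,0,0]
    - [-0.5,0,0]
    - [-0.5,0,0]
  twist: [0,0,0,0,0,0,0,0,0,0]

```text
time: 15.03
position: [0.5712, 0.1057, 0.1259]
tool_rot: [0.675, 0.737, 0.002, -0.002]
ft_force: [-0.1, 13.6, 0.8]
grip_width: 0.0257
```

Emit:
step_arm:
  slide:
    - [-0.3,0,0]
    - [-0.3,0,0]
    - [-0.3,0,0]
    - [-0.3,0,0]
    - [-0.3,0,0]
    - [-0.3,0,0]
  twist: [0,0,0,0,0,0]

```text
time: 15.53
position: [0.5713, 0.1038, 0.1259]
tool_rot: [0.675, 0.737, 0.002, -0.002]
ft_force: [0.9, 13.3, 0.7]
grip_width: 0.0255
```

Emit:
step_arm:
  slide:
    - [-0.3,0,0]
    - [-0.3,0,0]
    - [-0.3,0,0]
  twist: [0,0,0]

```text
time: 15.78
position: [0.5714, 0.1032, 0.1259]
tool_rot: [0.675, 0.737, 0.002, -0.002]
ft_force: [-0.8, 12.9, 1.6]
grip_width: 0.026
```

Emit:
step_arm:
  slide:
    - [-0.3,0,0]
    - [-0.3,0,0]
    - [-0.3,0,0]
    - [-0.3,0,0]
  twist: [0,0,0,0]

```text
time: 16.12
position: [0.5715, 0.1018, 0.1259]
tool_rot: [0.675, 0.737, 0.002, -0.002]
ft_force: [0.4, 12.8, 2.6]
grip_width: 0.0257
```

Emit:
step_arm:
  slide:
    - [-0.3,0,0]
    - [-0.3,0,0]
    - [-0.3,0,0]
  twist: [0,0,0]

```text
time: 16.37
position: [0.5715, 0.1011, 0.1259]
tool_rot: [0.675, 0.737, 0.002, -0.002]
ft_force: [-0.0, 13.1, 2.2]
grip_width: 0.0257
```

Emit:
step_arm:
  slide:
    - [-0.3,0,0]
    - [-0.3,0,0]
    - [-0.3,0,0]
  twist: [0,0,0]

```text
time: 16.62
position: [0.5716, 0.1001, 0.1259]
tool_rot: [0.676, 0.737, 0.002, -0.002]
ft_force: [0.3, 14.6, 1.7]
grip_width: 0.0259
```

Emit:
step_arm:
  slide:
    - [-0.3,0,0]
    - [-0.3,0,0]
  twist: [0,0]

```text
time: 16.78
position: [0.5717, 0.0995, 0.1259]
tool_rot: [0.675, 0.737, 0.002, -0.002]
ft_force: [-0.2, 13.6, 0.8]
grip_width: 0.0254
```

Emit:
step_arm:
  slide:
    - [-0.3,0,0]
    - [-0.3,0,0]
  twist: [0,0]

```text
time: 16.95
position: [0.5717, 0.0989, 0.1259]
tool_rot: [0.675, 0.737, 0.002, -0.002]
ft_force: [-0.3, 14.5, 1.5]
grip_width: 0.0251
```

Emit:
step_arm:
  slide:
    - [-0.3,0,0]
    - [-0.3,0,0]
  twist: [0,0]

```text
time: 17.12
position: [0.5718, 0.0986, 0.1259]
tool_rot: [0.676, 0.737, 0.002, -0.002]
ft_force: [-0.5, 15.1, 1.6]
grip_width: 0.0253
```

Emit:
step_arm:
  slide:
    - [-0.3,0,0]
    - [-0.3,0,0]
  twist: [0,0]

```text
time: 17.28
position: [0.5718, 0.0983, 0.1259]
tool_rot: [0.676, 0.737, 0.003, -0.002]
ft_force: [0.9, 16.4, 1.1]
grip_width: 0.0257
```

Emit:
step_arm:
  slide:
    - [-0.3,0,0]
    - [-0.3,0,0]
  twist: [0,0]

```text
time: 17.45
position: [0.5718, 0.098, 0.1259]
tool_rot: [0.676, 0.737, 0.003, -0.003]
ft_force: [0.8, 16.8, 1.7]
grip_width: 0.0253
```

Emit:
step_arm:
  slide:
    - [-0.2,0,0]
    - [-0.2,0,0]
    - [0,0,0]
  twist: [0,0,0]

```text
time: 17.7
position: [0.5718, 0.0978, 0.1259]
tool_rot: [0.676, 0.737, 0.003, -0.003]
ft_force: [0.4, 17.1, 2.7]
grip_width: 0.0255
```

```bash
python3 - <<'E'
from rig import robot
o=robot.get_obs();print(o["position"].round(5),o["ft_force"],o["joint_torque"][0])
E
```

```text
[0.57184 0.09785 0.12592] [ 0.38055821 17.07306015  2.73696349] -9.811939001083374
```

Push has risen ≈4 N over sliding, about 1.0 mm past touch, which is on target. Unloading the arm before letting go.

Emit:
step_arm:
  slide:
    - [1,0,0]
    - [1,0,0]
    - [1,0,0]
    - [0.8,0,0]
    - [0,0,0]
    - [0,0,0]
  twist: [0,0,0,0,0,0]

```text
time: 18.2
position: [0.5718, 0.098, 0.1259]
tool_rot: [0.675, 0.738, 0.001, -0.001]
ft_force: [0.1, 7.2, 1.6]
grip_width: 0.0251
```

Emit:
step_arm:
  slide:
    - [1,0,0]
    - [1,0,0]
    - [0,0,0]
    - [0,0,0]
  twist: [0,0,0,0]

```text
time: 18.53
position: [0.5718, 0.0981, 0.1259]
tool_rot: [0.675, 0.738, -0.0, 0.0]
ft_force: [-0.6, -0.6, 1.8]
grip_width: 0.0254
```

The unload may have let the carriage relax 0.2 mm, so I'll set slightly more towards mid-range.

Emit:
step_arm:
  slide:
    - [-1.2,0,0]
    - [-1.2,0,0]
    - [-1.2,0,0]
    - [-1.2,0,0]
    - [-0.7,0,0]
    - [-0.3,0,0]
    - [0,0,0]
  twist: [0,0,0,0,0,0,0]

```text
time: 19.12
position: [0.5719, 0.0976, 0.1259]
tool_rot: [0.676, 0.737, 0.003, -0.003]
ft_force: [-0.9, 17.7, 2.5]
grip_width: 0.0257
```

Emit:
step_arm:
  slide:
    - [-0.3,0,0]
    - [-0.3,0,0]
    - [0,0,0]
  twist: [0,0,0]

```text
time: 19.37
position: [0.5718, 0.0974, 0.1259]
tool_rot: [0.676, 0.737, 0.003, -0.003]
ft_force: [0.3, 17.9, 1.8]
grip_width: 0.0255
```

Emit:
step_arm:
  slide:
    - [1.2,0,0]
    - [1.2,0,0]
    - [1.2,0,0]
    - [1.2,0,0]
    - [1.2,0,0]
    - [0.4,0,0]
    - [0,0,0]
    - [0,0,0]
  twist: [0,0,0,0,0,0,0,0]

```text
time: 20.03
position: [0.5719, 0.0977, 0.1259]
tool_rot: [0.675, 0.738, -0.0, 0.0]
ft_force: [-1.6, -2.0, 2.0]
grip_width: 0.0257
```

Emit:
step_arm:
  slide:
    - [-0.6,0,0]
    - [0,0,0]
    - [0,0,0]
    - [0,0,0]
    - [0,0,0]
    - [0,0,0]
  twist: [0,0,0,0,0,0]
  jaw: 55

```text
time: 20.53
position: [0.5719, 0.0981, 0.1257]
tool_rot: [0.675, 0.738, -0.0, -0.0]
ft_force: [-0.2, 0.7, 0.6]
grip_width: 0.0529
```

Emit:
step_arm:
  slide:
    - [0,0,-4]
    - [0,0,-12]
    - [0,0,-20]
    - [0,0,-25]
    - [-15,0,-20]
    - [-25,0,0]
    - [-25,0,0]
    - [0,0,0]
    - [0,0,0]
    - [0,0,0]
  twist: [0,0,0,0,0,0,0,0,0,0]

```text
time: 21.37
position: [0.5773, 0.0336, 0.2068]
tool_rot: [0.675, 0.738, 0.0, -0.0]
ft_force: [0.4, -0.2, -0.0]
grip_width: 0.055
```

```bash
python3 - <<'E'
from h import *
o,c=snap("w12");W=cloud(c);m=masks(c)
for k in("blue","orange"):
    mm=m[k]&(W[...,2]>.11)&(W[...,2]<.2);w=W[mm]
    if len(w):
        w=w[w[:,2]>np.percentile(w[:,2],90)-.005];print(k,len(w),cv2.minAreaRect((w[:,:2]*1000).astype(np.float32)),np.median(w[:,2]),np.argwhere(mm).mean(0))
E
```

```text
21.3667 [0.5773 0.0336 0.2068] 5.05 [ 0.36 -0.22 -0.02] 0.055004267869606584 vel 0.02
cam origin resid mm [-1.8  0.5 -0.1]
blue 816 ((574.3611450195312, 57.64164733886719), (24.8271427154541, 14.18581771850586), 5.3632307052612305) 0.1530150945494077 [191.58862325 277.15993405]
orange 18 ((571.4765625, 97.77619171142578), (19.57518768310547, 10.710185050964355), 7.343142986297607) 0.14829981197557204 [132.         274.95238095]
```

View pics/w12.png

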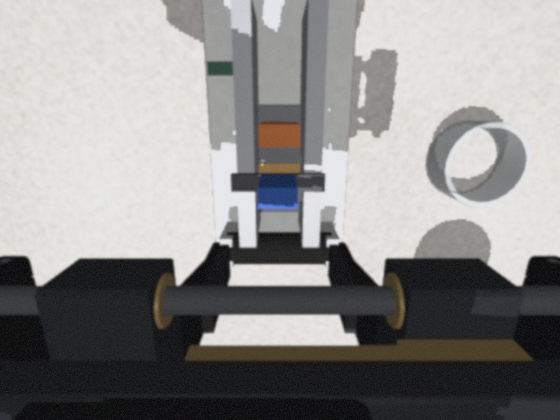

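```bash
python3 -c "
from h import *
plan((.574,.0590,.132),5.09,5)"
```

```text
from [0.5773 0.0339 0.2067] psi 5.1
[[5.1, -0.2, 14.9], [5.1, -0.2, 14.9], [5.1, -0.2, 14.9], [5.1, -0.2, 14.9], [5.1, -0.2, 14.9]]
[np.float64(0.0), np.float64(0.0), np.float64(0.0), np.float64(0.0), np.float64(0.0)]
```

Emit:
step_arm:
  slide:
    - [13,-0.5,5]
    - [12.4,-0.5,10]
    - [0,0,15]
    - [0,0,18]
    - [0,0,14]
    - [0,0,8]
    - [0,0,4]
    - [0,0,0]
    - [0,0,0]
    - [0,0,0]
  twist: [0,0,0,0,0,0,0,0,0,0]

```text
time: 22.25
position: [0.575, 0.0587, 0.1335]
tool_rot: [0.675, 0.738, 0.0, 0.001]
ft_force: [-0.3, -0.6, -0.1]
grip_width: 0.0552
```

```bash
python3 - <<'E'
from h import *
o,c=snap("w13")
E
```

```text
22.25 [0.575  0.0587 0.1335] 5.1 [-0.28 -0.6  -0.12] 0.0551857343449746 vel 0.007
cam origin resid mm [-1.8  0.5 -0.1]
```

View pics/w13.png

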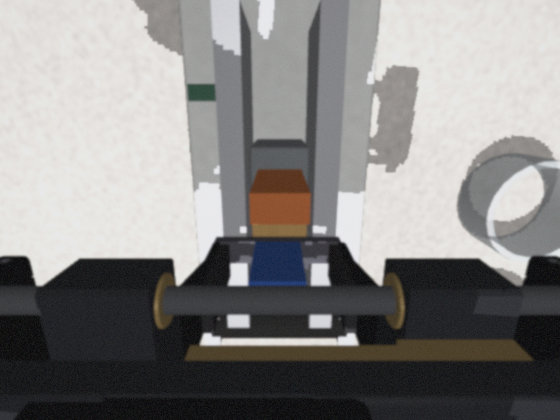

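Emit:
step_arm:
  slide:
    - [0,-0.3,0]
    - [0,0,0]
    - [0,0,0]
    - [0,0,0]
    - [0,0,0]
    - [0,0,0]
    - [0,0,0]
  twist: [0,0,0,0,0,0,0]
  jaw: 10
  force: 30

```text
time: 22.88
position: [0.5742, 0.0583, 0.133]
tool_rot: [0.675, 0.738, 0.0, 0.0]
ft_force: [-0.4, -0.1, 0.7]
grip_width: 0.0259
```

Emit:
step_arm:
  slide:
    - [0,0,-0.5]
    - [0,0,-1]
    - [0,0,-1]
    - [0,0,-1]
    - [0,0,-1]
    - [0,0,-1]
    - [0,0,-1]
  twist: [0,0,0,0,0,0,0]

```text
time: 23.47
position: [0.5732, 0.0583, 0.1389]
tool_rot: [0.675, 0.738, -0.001, -0.001]
ft_force: [0.5, -1.8, -10.2]
grip_width: 0.0258
```

Emit:
step_arm:
  slide:
    - [0,0,-1.5]
    - [0,0,-1.5]
    - [0,0,-1.5]
    - [0,0,-1.5]
    - [0,0,-1.5]
    - [0,0,-1.5]
    - [0,0,-1.5]
    - [0,0,-1.5]
  twist: [0,0,0,0,0,0,0,0]

```text
time: 24.13
position: [0.574, 0.0584, 0.1515]
tool_rot: [0.675, 0.738, -0.0, -0.0]
ft_force: [-0.6, -1.6, -10.2]
grip_width: 0.0256
```

Emit:
step_arm:
  slide:
    - [0,0,-2]
    - [0,0,-2]
    - [0,0,-2]
    - [0,0,-2]
    - [0,0,-2]
    - [0,0,-2]
    - [0,0,-2]
    - [0,0,-2]
  twist: [0,0,0,0,0,0,0,0]

```text
time: 24.8
position: [0.5742, 0.0585, 0.1676]
tool_rot: [0.675, 0.738, 0.0, 0.0]
ft_force: [-0.2, 0.4, -9.9]
grip_width: 0.0257
```

Drag is a steady ~9 N net of weight, neither loose nor jammed. Continuing straight up, slowly until clear of the shoe.

Emit:
step_arm:
  slide:
    - [0,0,-2]
    - [0,0,-2]
    - [0,0,-2]
    - [0,0,-2]
    - [0,0,-2]
    - [0,0,-2]
    - [0,0,-2]
    - [0,0,-3]
    - [0,0,-4]
    - [0,0,-6]
    - [0,0,-10]
    - [0,0,-15]
    - [0,0,-20]
    - [0,0,-20]
    - [0,0,-20]
    - [0,0,-18]
    - [0,0,-8]
    - [0,0,0]
    - [0,0,0]
  twist: [0,0,0,0,0,0,0,0,0,0,0,0,0,0,0,0,0,0,0]

```text
time: 26.38
position: [0.574, 0.0585, 0.3058]
tool_rot: [0.675, 0.738, 0.0, 0.0]
ft_force: [-0.2, -0.1, -1.7]
grip_width: 0.0258
```

```bash
python3 - <<'E'
from h import *
o,c=snap("w14");W=cloud(c);m=masks(c)
mm=m["orange"]&(W[...,2]>.11)&(W[...,2]<.2);w=W[mm];print(len(w),w.mean(0) if len(w) else '')
plan((.502,-.3306,.302),1.35,11)
u=279
print([(v,(W[v,u]*1000).round(0).tolist()) for v in range(100,285,5)])
E
```

```text
26.3833 [0.574  0.0585 0.3058] 5.09 [-0.21 -0.08 -1.71] 0.025802176824496887 vel 0.03
cam origin resid mm [-1.7  0.5 -0.1]
31 [0.57127333 0.1011645  0.13707894]
from [0.5735 0.0585 0.3047] psi 5.09
[[-34.7, -9.6, 0.2], [-34.7, -9.4, 0.2], [-34.8, -9.2, 0.2], [-34.8, -9.0, 0.2], [-34.9, -8.8, 0.2], [-34.9, -8.6, 0.2], [-35.0, -8.4, 0.2], [-35.0, -8.2, 0.2], [-35.1, -8.0, 0.2], [-35.1, -7.7, 0.2], [-35.2, -7.5, 0.2]]
[np.float64(0.34), np.float64(0.34), np.float64(0.34), np.float64(0.34), np.float64(0.34), np.float64(0.34), np.float64(0.34), np.float64(0.34), np.float64(0.34), np.float64(0.34), np.float64(0.34)]
[(100, [567.0, 149.0, 29.0]), (105, [567.0, 143.0, 31.0]), (110, [568.0, 137.0, 29.0]), (115, [568.0, 131.0, 30.0]), (120, [569.0, 125.0, 30.0]), (125, [569.0, 119.0, 30.0]), (130, [570.0, 116.0, 88.0]), (135, [570.0, 111.0, 90.0]), (140, [571.0, 105.0, 90.0]), (145, [571.0, 103.0, 126.0]), (150, [571.0, 101.0, 148.0]), (155, [571.0, 96.0, 147.0]), (160, [572.0, 92.0, 148.0]), (165, [573.0, 77.0, 90.0]), (170, [574.0, 72.0, 91.0]), (175, [574.0, 66.0, 93.0]), (180, [575.0, 60.0, 91.0]), (185, [575.0, 54.0, 90.0]), (190, [576.0, 49.0, 94.0]), (195, [576.0, 43.0, 92.0]), (200, [578.0, 28.0, 61.0]), (205, [578.0, 21.0, 61.0]), (210, [580.0, 5.0, 30.0]), (215, [574.0, 60.0, 219.0]), (220, [574.0, 61.0, 232.0]), (225, [574.0, 61.0, 242.0]), (230, [574.0, 60.0, 251.0]), (235, [574.0, 61.0, 261.0]), (240, [574.0, 65.0, 279.0]), (245, [574.0, 65.0, 286.0]), (250, [574.0, 65.0, 293.0]), (255, [574.0, 65.0, 300.0]), (260, [574.0, 65.0, 305.0]), (265, [574.0, 65.0, 310.0]), (270, [574.0, 65.0, 315.0]), (275, [574.0, 65.0, 320.0]), (280, [574.0, 65.0, 325.0])]
```

View pics/w14.png

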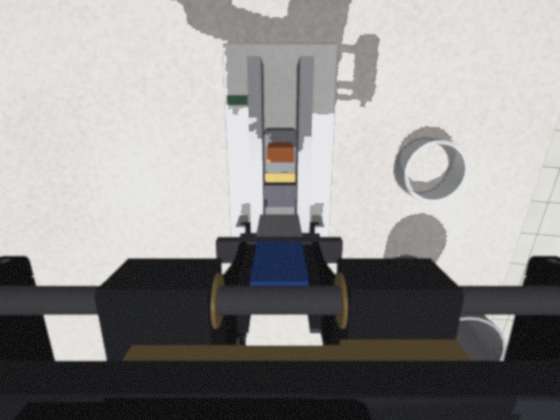

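Emit:
step_arm:
  slide:
    - [-15,-4,0]
    - [-32,-9,0]
    - [-35,-9.2,0]
    - [-35,-9,0]
    - [-35,-8.8,0]
    - [-35,-8.6,0]
    - [-35,-8.4,0]
    - [-35,-8.2,0]
    - [-35,-8,0]
    - [-35,-7.7,0]
    - [-34,-7.5,0]
    - [-15,-4,10]
    - [-7,-2,20]
    - [0,0,20]
    - [0,0,20]
    - [0,0,10]
    - [0,0,0]
    - [0,0,0]
    - [0,0,0]
  twist: [0.34,0.34,0.34,0.34,0.34,0.34,0.34,0.34,0.34,0.34,0.34,0,0,0,0,0,0,0,0]

```text
time: 28.02
position: [0.5017, -0.3293, 0.226]
tool_rot: [0.699, 0.716, 0.0, 0.001]
ft_force: [-0.2, -0.3, -1.1]
grip_width: 0.0254
```

```bash
python3 - <<'E'
from h import *
o,c=snap("w15");W=cloud(c)
w=W[:235].reshape(-1,3);w=w[(abs(w[:,2]-.085)<.003)];print("racktop",len(w),cv2.minAreaRect((w[:,:2]*1000).astype(np.float32)))
u=279
print([(v,(W[v,u]*1000).round(0).tolist()) for v in range(150,285,5)])
for v in (248,): print([(u,(W[v,u]*1000).round(0).tolist()) for u in list(range(205,240,3))+list(range(320,350,3))])
E
```

```text
28.0167 [ 0.5017 -0.3293  0.226 ] 1.38 [-0.16 -0.28 -1.09] 0.025414798375008856 vel 0.017
cam origin resid mm [-1.8  0.6 -0.1]
racktop 8555 ((500.8741455078125, -296.58001708984375), (68.16063690185547, 137.84860229492188), 1.0724997520446777)
[(150, [501.0, -285.0, 84.0]), (155, [502.0, -289.0, 84.0]), (160, [502.0, -294.0, 85.0]), (165, [502.0, -298.0, 86.0]), (170, [502.0, -303.0, 84.0]), (175, [502.0, -307.0, 86.0]), (180, [502.0, -312.0, 85.0]), (185, [502.0, -317.0, 85.0]), (190, [502.0, -322.0, 84.0]), (195, [502.0, -326.0, 85.0]), (200, [503.0, -339.0, 58.0]), (205, [503.0, -339.0, 75.0]), (210, [503.0, -341.0, 84.0]), (215, [502.0, -327.0, 140.0]), (220, [502.0, -327.0, 152.0]), (225, [502.0, -328.0, 162.0]), (230, [502.0, -327.0, 173.0]), (235, [502.0, -328.0, 180.0]), (240, [502.0, -322.0, 201.0]), (245, [502.0, -323.0, 207.0]), (250, [502.0, -323.0, 213.0]), (255, [502.0, -323.0, 219.0]), (260, [502.0, -323.0, 225.0]), (265, [502.0, -323.0, 231.0]), (270, [502.0, -323.0, 236.0]), (275, [502.0, -323.0, 241.0]), (280, [502.0, -323.0, 246.0])]
[(205, [411.0, -420.0, 0.0]), (208, [415.0, -420.0, 0.0]), (211, [419.0, -420.0, -0.0]), (214, [423.0, -420.0, 0.0]), (217, [466.0, -328.0, 201.0]), (220, [468.0, -328.0, 202.0]), (223, [470.0, -328.0, 201.0]), (226, [472.0, -328.0, 201.0]), (229, [473.0, -328.0, 202.0]), (232, [475.0, -327.0, 202.0]), (235, [477.0, -328.0, 202.0]), (238, [481.0, -321.0, 217.0]), (320, [526.0, -327.0, 201.0]), (323, [528.0, -327.0, 201.0]), (326, [530.0, -327.0, 201.0]), (329, [531.0, -326.0, 202.0]), (332, [533.0, -326.0, 202.0]), (335, [535.0, -327.0, 200.0]), (338, [536.0, -326.0, 202.0]), (341, [538.0, -326.0, 202.0]), (344, [587.0, -416.0, -0.0]), (347, [591.0, -415.0, 1.0])]
```

View pics/w15.png

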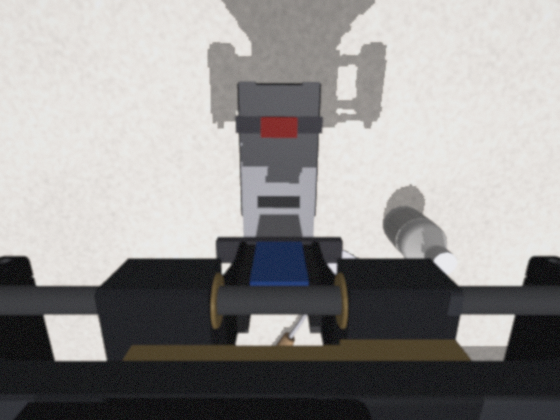

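Emit:
step_arm:
  slide:
    - [-1.2,0.2,5]
    - [-1,0.2,12]
    - [0,0,15]
    - [0,0,10]
    - [0,0,4]
    - [0,0,0]
    - [0,0,0]
    - [0,0,0]
  twist: [0,0,0,0,0,0,0,0]

```text
time: 28.73
position: [0.502, -0.3319, 0.1801]
tool_rot: [0.699, 0.715, -0.0, 0.001]
ft_force: [0.8, 0.6, -0.4]
grip_width: 0.0259
```

```bash
python3 - <<'E'
from h import *
o,c=snap("w16");W=cloud(c)
for u in(265,279,293):print([(v,(W[v,u]*1000).round(0).tolist()) for v in range(195,285,4)])
E
```

```text
28.7333 [ 0.502  -0.3319  0.1801] 1.35 [ 0.78  0.59 -0.44] 0.025858043655123446 vel 0.004
cam origin resid mm [-1.8  0.6 -0.1]
[(195, [491.0, -317.0, 84.0]), (199, [492.0, -320.0, 85.0]), (203, [492.0, -324.0, 84.0]), (207, [492.0, -327.0, 85.0]), (211, [491.0, -339.0, 57.0]), (215, [492.0, -330.0, 95.0]), (219, [492.0, -330.0, 105.0]), (223, [493.0, -331.0, 111.0]), (227, [493.0, -330.0, 121.0]), (231, [493.0, -330.0, 127.0]), (235, [494.0, -330.0, 136.0]), (239, [494.0, -326.0, 152.0]), (243, [495.0, -326.0, 157.0]), (247, [495.0, -326.0, 163.0]), (251, [495.0, -326.0, 169.0]), (255, [495.0, -326.0, 173.0]), (259, [495.0, -326.0, 178.0]), (263, [496.0, -326.0, 182.0]), (267, [496.0, -326.0, 186.0]), (271, [496.0, -326.0, 191.0]), (275, [496.0, -326.0, 195.0]), (279, [496.0, -326.0, 197.0]), (283, [496.0, -326.0, 201.0])]
[(195, [502.0, -317.0, 84.0]), (199, [502.0, -320.0, 85.0]), (203, [503.0, -323.0, 85.0]), (207, [503.0, -327.0, 84.0]), (211, [503.0, -338.0, 58.0]), (215, [503.0, -330.0, 95.0]), (219, [503.0, -330.0, 104.0]), (223, [503.0, -330.0, 113.0]), (227, [503.0, -330.0, 
[... 450 characters left out ...]
[513.0, -316.0, 84.0]), (199, [513.0, -320.0, 84.0]), (203, [514.0, -323.0, 85.0]), (207, [514.0, -326.0, 85.0]), (211, [515.0, -339.0, 56.0]), (215, [513.0, -329.0, 95.0]), (219, [513.0, -330.0, 103.0]), (223, [513.0, -330.0, 113.0]), (227, [512.0, -330.0, 119.0]), (231, [512.0, -330.0, 128.0]), (235, [512.0, -329.0, 136.0]), (239, [511.0, -326.0, 151.0]), (243, [510.0, -325.0, 158.0]), (247, [510.0, -325.0, 163.0]), (251, [510.0, -325.0, 168.0]), (255, [510.0, -326.0, 173.0]), (259, [510.0, -326.0, 177.0]), (263, [509.0, -326.0, 182.0]), (267, [509.0, -326.0, 185.0]), (271, [509.0, -325.0, 191.0]), (275, [509.0, -326.0, 194.0]), (279, [509.0, -325.0, 198.0]), (283, [509.0, -326.0, 200.0])]
```

View pics/w16.png

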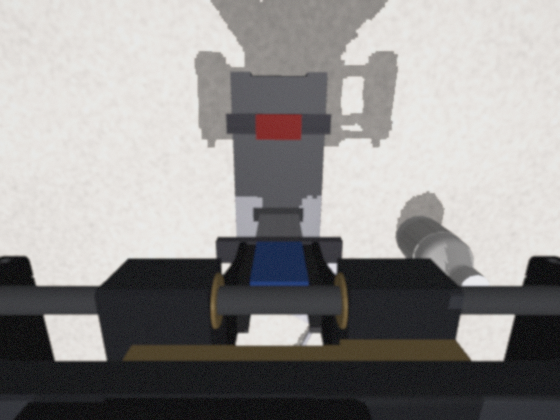

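Blade face y is -330 in a slot spanning -327 to -339, so it's centred. Lowering.

Emit:
step_arm:
  slide:
    - [0,0,2]
    - [0,0,4]
    - [0,0,5]
    - [0,0,5]
    - [0,0,5]
  twist: [0,0,0,0,0]

```text
time: 29.2
position: [0.5014, -0.3313, 0.1577]
tool_rot: [0.699, 0.715, -0.0, -0.0]
ft_force: [0.5, 0.5, -0.9]
grip_width: 0.0258
```

Emit:
step_arm:
  slide:
    - [0,0,6]
    - [0,0,7]
    - [0,0,7]
    - [0,0,6]
    - [0,0,5]
    - [0,0,3]
    - [0,0,2]
    - [0,0,0]
    - [0,0,0]
  twist: [0,0,0,0,0,0,0,0,0]

```text
time: 29.95
position: [0.5016, -0.3315, 0.1224]
tool_rot: [0.699, 0.715, -0.0, 0.0]
ft_force: [0.2, -0.5, -1.3]
grip_width: 0.0256
```

Emit:
step_arm:
  slide:
    - [0,0,2]
    - [0,0,1.2]
    - [0,0,0.8]
    - [0,0,0.5]
    - [0,0,0]
    - [0,0,0]
  twist: [0,0,0,0,0,0]

```text
time: 30.45
position: [0.5016, -0.3315, 0.118]
tool_rot: [0.699, 0.715, -0.0, 0.0]
ft_force: [-0.0, 0.6, -0.6]
grip_width: 0.0255
```

Emit:
step_arm:
  slide:
    - [0,0,0.5]
    - [0,0,0.5]
    - [0,0,0]
  twist: [0,0,0]

```text
time: 30.7
position: [0.5016, -0.3315, 0.1179]
tool_rot: [0.699, 0.715, -0.0, 0.0]
ft_force: [-0.7, 0.7, 5.8]
grip_width: 0.0256
```

Seated (Fz +5.8 N). Letting go and clearing upward.

Emit:
step_arm:
  slide:
    - [0,0,-0.7]
    - [0,0,0]
    - [0,0,0]
    - [0,0,0]
    - [0,0,0]
    - [0,0,0]
    - [0,0,-3]
    - [0,0,-8]
    - [0,0,-15]
    - [0,0,-20]
    - [-10,0,-20]
    - [-20,0,-20]
    - [0,0,-5]
    - [0,0,0]
    - [0,0,0]
  twist: [0,0,0,0,0,0,0,0,0,0,0,0,0,0,0]
  jaw: 55

```text
time: 31.95
position: [0.5018, -0.3606, 0.2085]
tool_rot: [0.699, 0.715, 0.0, -0.001]
ft_force: [0.2, 0.4, -1.2]
grip_width: 0.0551
```

```bash
python3 - <<'E'
from h import *
from rig import robot
o,c=snap("w17");W=cloud(c);m=masks(c)
for k in("blue","red"):
    mm=m[k]&(W[...,2]>.1)&(W[...,2]<.2);w=W[mm];w=w[w[:,2]>np.percentile(w[:,2],90)-.005];print(k,cv2.minAreaRect((w[:,:2]*1000).astype(np.float32)),np.median(w[:,2]))
a=robot.camera("top");cv2.imwrite("pics/top1.png",cv2.resize(a["color"][150:290,140:420],None,fx=2.8,fy=2.8,interpolation=cv2.INTER_CUBIC));np.savez("top1.npz",**a)
E
```

```text
31.95 [ 0.5018 -0.3606  0.2085] 1.33 [ 0.15  0.39 -1.17] 0.05505429293261814 vel 0.031
cam origin resid mm [-1.8  0.6 -0.1]
blue ((501.9588623046875, -331.6953430175781), (24.32305335998535, 13.210006713867188), 1.2662994861602783) 0.1379205813158251
red ((500.33294677734375, -262.8860168457031), (24.847362518310547, 13.649187088012695), 1.1677188873291016) 0.13795402094813825
```

View pics/w17.png

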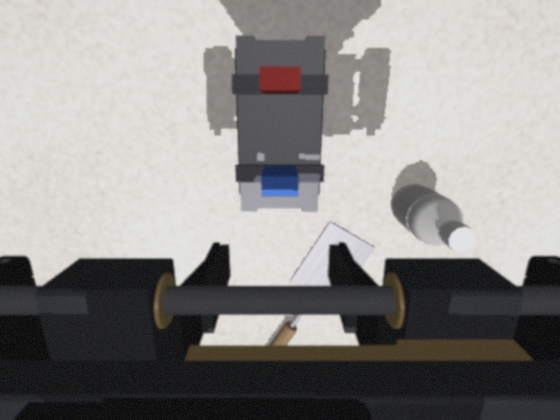

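View pics/top1.png

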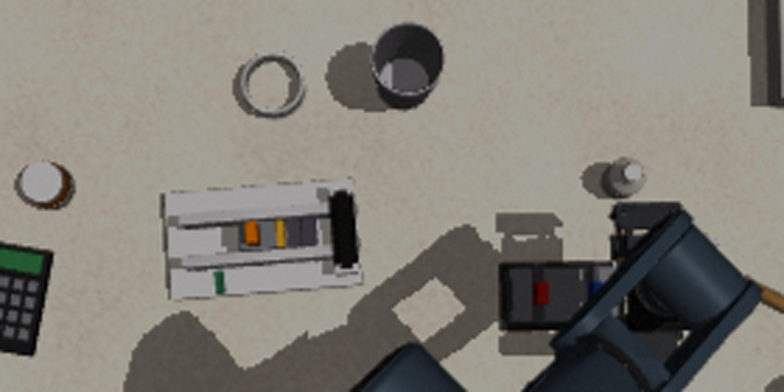

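The blue blade is back at its starting pose, with its handle top at z 0.138 as it should be when hung (blue at (280,181), red untouched at (280,79)). In the top view the carriage is left closed on the fence and everything else is undisturbed. The gripper is clear, so I'm handing in.

```bash
python3 -c "
from rig import robot
print(robot.get_obs()['time'],robot.hand_in())"
```

```text
the job is handed in; nothing more can be done
32.05 None
```

I set the guide's clearance with the blue blade, hung the blade back in its rack and handed the job in at 32 s; no verdict came back.

- **Setting the nip:** I hung the blade about 10 mm clear of the fence and let go of it. I then closed the carriage by its orange grip. The sliding push was about 12.3 N plain and about 13 N with the blade pushed along. It rose to about 17.9 N roughly 1.1–1.4 mm past first touch. That puts the nip at about 4.5–5.5 N, inside the 2–7.5 N range. I took the load off the arm before letting go, so the carriage stayed where it was.
- **Readjusting once:** Taking the load off moved the grip by about 0.2 mm the first time, so I reloaded slightly and let go again. The small drift means the nip is known only to about ±1 N.
- **Drawing the blade:** It came straight up with a steady drag of about 9 N net of its weight. That is higher than I expected for this nip, and fits only if friction is around 0.8–1. It never jammed.
- **Last checks:** The blue handle measured the same place and height as at the start (z = 0.138 m), and the red blade did not move. The top view showed the carriage still closed on the fence, and the guide, cup, tape, jar and bottle looked undisturbed. The calculator was partly out of that picture, and the spatula was mostly hidden by the arm there, though the wrist picture shows it still on the bench. The gripper was open and touching nothing.
- **Disagreement:** The cameras differed by up to 7 mm in absolute position. I relied on wrist-camera measurements, which matched the contacts I felt.

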